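# Change the jig over to the short blank and re-pin its sliding jaw

### The arm

A 6-joint arm with a two-finger parallel gripper is mounted at the origin on the work surface. World frame = base frame: x ahead of the robot, y to its left, z up, the work surface at z = 0. Lengths are in m, angles in rad, forces in N, time in s.
With the tool pointing down it reaches from about 0.35 to 0.85 m from the base axis. Payload 8.1 kg.
Tool frame: the origin (TCP) lies on the centre line of the jaws, within the pads' length; the fingertips stand 22 mm ahead of it and the grasp point (between the pads) lies 3 mm ahead of it; z points along the fingers, y is the line along which they close (so a half turn about z gives the same grasp; the last joint's range is limited). The gripper opens to 85 mm and grips with 20 to 120 N. Pads are 22 mm wide; open, the fingers measure 114 mm over their backs; the gripper's body (76 mm by 85 mm) begins 54 mm behind the grasp point. The pads swing forward as they close: fully open they stand 13 mm farther back than shut.
Start: joints at [1.17, 0.13, 1.488, -0, 1.523, -0.085], TCP at [0.186, 0.57, 0.253] pointing down, gripper open.
Joint ranges: [-2.96, 2.96], [-0.89, 2.26], [0.02, 2.5], [-1.34, 4.48], [0, 2.73], [-2.66, 2.66]. Speed limits (rad/s): [2.39, 2.39, 2.79, 3.14, 3.14, 3.14].

### API

Orientations are given as a rotation vector (axis times angle).
In Python, from bench import status, imaging, ctrl, models gives the robot as it stands.
- The arm moves only by the tool step_arm, never from a script. Its argument "series" is a list of rows, each a list of 4 numbers: the shift along the tool's x, y, z in m, then the turn about the tool's z in degrees. In form: [[tx, ty, tz, spin], ...]. A call has 1 to 10 rows; each row shifts and turns the commanded pose from where the row before left it, along the tool's axes as they then stand; what a row does not reach is not made up. A row lasts 1/12 s, in which the tool goes at most 41.7 mm and 7.16 degrees, less where a joint would pass 70% of its speed; a pose out of reach is approached as far as the arm can. A call is refused whole if a number of a shift passes 0.0417 or a number of a turn 7.16, either way. A call with a gripper value outside its range is refused whole. "jaw" is the finger opening in m, from 0 to 0.0854, set as the call begins (left out, the last holds). The fingers move at their own pace and stop on an object; the grip force is fixed at half the most. Time passes only in rows, so rows that do not move let the fingers close. It gives the time, the measured TCP pose, the force, the opening and the grip force at its end, in the units of the state.
- status.sense(): the state, without advancing time (a new reading comes with each control period).
- imaging.read_camera(name): name is "side" or "top" or "wrist"; returns the picture (400x640x3 uint8, red, green, blue); there is no depth.
- imaging.camera_info(name): a dict with "K" (3x3 intrinsics, pixels), "R" (3x3) and "t" (3): a world point X has camera coordinates R X + t; the wrist camera has in their place "T_tool_cam" (4x4, takes a point from camera to tool coordinates, whose origin is the TCP and whose axes are the flange's). Camera axes: x right, y down, z forward; pixel columns grow to the right and rows downward; lengths in m; the calibration is good to about 2 mm. The wrist camera is an equidistant fisheye: a pixel r from the principal point sees the ray r / f radians off the axis. A picture is of the moment at which its call begins: read the wrist's pose just before it. camera_info takes no time and is no camera call.
- ctrl.hand_in(): hands the job in; it is judged then, once.
Trained networks look in the newest picture that a camera, given by its name, has taken for a name from the list of things; names that differ only in an ending like _2 or _b are one class to them, and where a whole thing is asked for, a point or a joint stands for the part that bears it (a point fixed in the world has none). Each returns a list of dicts, best first, with "conf" (0 to 1); they miss things now and then, are a little off and sometimes report something else, mostly with a low value. They report only what shows in the picture. A call takes as long as a camera call. They do not tell look-alikes from the thing itself.
- models.look_for(camera, query): "box" ([centre column, centre row, width, height] in pixels, round what is visible of it).
The state is a dict: "time_s": time; "qpos": joint angles; "qvel": joint speeds; "tau": joint torques, N m; "tcp_pos": TCP position; "ee_rot": TCP orientation; "ft_force": force on the tool from outside, world axes, zero at the start; "torque": the same for the moment, N m; "grip_width": opening from 0.0 (shut) to 1.0 (fully open); "gripper_force": force on a finger pad.
Only numpy, scipy, OpenCV 4.12 (cv2) and the standard library are available. Lean on these libraries where they do the work, as an engineer would, in place of code of your own. Each camera call takes 0.05 s, during which the arm holds its last target. There are 200 camera calls.

### The job

Swap the two wooden blanks: the long one from the jig goes onto the rest board where the short one lies, and the short one goes into the jig bed, close up to the fixed stop, each lying centred and lengthways where it goes. Then pull up the jig's spring plunger, slide the tube section with its jaw to the next hole towards the short blank, and let the pin drop fully home there. Finish with the gripper still on the plunger knob, holding the pin down in its hole; leave the other things on the bench alone.

Things in the scene. Friction and masses are not known exactly. Their poses are not given: they have to be found in the camera images.
- jig: Length-stop jig fixed to the bench: plywood base 100 x 400 x 18 mm, origin under its centre, z up, y lengthways. Cork bed at +y, bare steel inner tube (40 mm wide, top at 78 mm) at -y, all centred on x = 0. A grey outer tube section (52 mm wide, 95 mm long, top at 83 mm) slides over the inner tube.
- bed (a point): Point on top of the jig's cork bed (70 mm wide), 30 mm above the bench, at x = 0, y = 115 mm in the jig's frame: where the centre of the short blank's underside belongs, with 5 mm to spare at each end once the section is in the next hole.
- stop (a point): Middle of the top edge of the fixed aluminium stop's face, at x = 0, y = 170, z = 68 mm in the jig's frame; the stop is 60 mm wide and 15 mm thick, beyond this face at the bed's +y end.
- jaw (a point): Middle of the top edge of the sliding jaw's face (aluminium, 60 mm wide, on the +y end of the tube section), at x = 0, y = 20 mm + section, z = 83 mm in the jig's frame; it faces the fixed stop.
- next_hole (a point): Mouth of the 13 mm pin hole to be used, on top of the inner tube at x = 0, y = -30, z = 78 mm in the jig's frame (hidden under the section at the start). The holes are 40 mm apart: y = -110, -70 (pin in it at the start) and -30 mm.
- section (a joint): Slide of the outer tube section along the jig's +y, in m: 0 at the start (pin in the middle hole), 0.040 with the pin in the next hole towards the stop; ends at -0.045 and 0.060. About 2 N of friction; locked but for 2 mm play each way while the pin is in a hole. Knob and section slide together, so one grip on the knob can pull and slide.
- plunger (a joint): Height of the spring plunger, in m: 0 with the pin fully home, 0.010 when the pin just clears the hole, 0.018 at most. With the pin resting on the tube between holes it reads about 0.010. A spring pulls it down, with about 5.5 N at 0 and 9 N at the top.
- knob (a point): Centre of the plunger's round black knob, 26 mm in diameter and 24 mm high, upright axis, on top of the tube section: at x = 0, y = -70 mm + section, z = 122 mm + plunger in the jig's frame. Under it a thin stem and a boss 24 mm wide whose top is at 91 mm (19 mm below the knob when the pin is home). Free all round, to be pinched from above.
- long_blank: Laminated light wood blank, 45 x 140 x 45 mm (x, y, z), 0.2 kg or so, loose, lying in the jig bed at the start. Origin at the centre of its underside, y lengthways.
- short_blank: Laminated light wood blank, 45 x 100 x 45 mm (x, y, z), 0.15 kg or so, loose, lying on the rest board at the start. Origin at the centre of its underside, y lengthways.
- rest: Rest board on which the short blank lies at the start and the long one must lie at the end: flat dark wood 70 x 160 x 12 mm (x, y, z), fixed. Origin at the centre of its underside, y lengthways, top at 12 mm.
- spare: Spare rest board, the same as the other but empty (70 x 160 x 12 mm, fixed, origin at the centre of its underside, y lengthways, top at 12 mm): a handy place to put a blank down during the swap.
- vase: White flared vase model, 125 mm high, 68 mm wide at the foot, loose, off to the side; leave alone. Origin at the centre of its underside.
- cone: White blunt cone model, 50 mm high, 60 mm wide, loose, off to the side; leave alone. Origin at the centre of its underside.
- glue: White glue bottle, 150 mm high, 56 mm wide, loose, off to the side; leave alone. Origin at the centre of its underside.
- offcut: Wood offcut 90 x 90 x 50 mm, loose, off to the side; leave alone. Origin at the centre of its underside.
Things that resemble listed ones, but are neither listed nor needed, are in the scene too. What is shaped like the rest but green or pink is not meant. What is shaped like the long_blank but pink is not meant.

How it is judged:
On the way, in this order (a step that is already met when the one before it is completed fails the run):
1. the blanks have changed places and are let go, with the section still pinned at its starting hole (x of long_blank in the frame of rest between -0.015 and 0.015 m and y of long_blank in the frame of rest between -0.022 and 0.022 m and z of long_blank in the frame of rest between 0.009 and 0.016 m and angle between the y axis of long_blank and the y axis of rest, either way round below 0.2 rad and angle between each of long_blank, short_blank's own z axis and vertical below 0.1 rad and x of short_blank in the frame of jig between -0.015 and 0.015 m and z of short_blank in the frame of jig between 0.027 and 0.034 m and angle between the y axis of short_blank and the y axis of jig, either way round below 0.2 rad and linear speed of each of long_blank, short_blank below 0.02 m/s and contact force between the fingers and long_blank below 0.5 N and contact force between the fingers and short_blank below 0.5 N and y of short_blank in the frame of jig between 0.07 and 0.125 m and value of joint section between -0.004 and 0.004 m and value of joint plunger below 0.003 m), for 0.2 s.
2. the plunger is pulled so that its pin is clear of the hole (value of joint plunger above 0.0098 m), for 0.1 s.
At the end, for the whole second after the job is handed in: Long blank at rest on the rest board (15 mm across, 22 mm along, 0.2 rad), short blank at rest in the jig bed between jaw and stop (15 mm, 0.2 rad), both let go; section at 0.040 within 3.5 mm, plunger below 2 mm; fingers on the knob with over 2 N (x of long_blank in the frame of rest between -0.015 and 0.015 m and y of long_blank in the frame of rest between -0.022 and 0.022 m and z of long_blank in the frame of rest between 0.009 and 0.016 m and angle between the y axis of long_blank and the y axis of rest, either way round below 0.2 rad and angle between each of long_blank, short_blank's own z axis and vertical below 0.1 rad and x of short_blank in the frame of jig between -0.015 and 0.015 m and z of short_blank in the frame of jig between 0.027 and 0.034 m and angle between the y axis of short_blank and the y axis of jig, either way round below 0.2 rad and linear speed of each of long_blank, short_blank below 0.02 m/s and contact force between the fingers and long_blank below 0.5 N and contact force between the fingers and short_blank below 0.5 N and y of short_blank in the frame of jig between 0.105 and 0.125 m and value of joint section between 0.0365 and 0.0435 m and value of joint plunger below 0.002 m and contact force between the fingers and plunger above 2 N and velocity of joint section between -0.01 and 0.01 m/s); the arm keeps its last pose, push and grip.
It fails at once if a bystander object is moved more than 30 mm or tipped over (distance of any of vase, cone, glue, offcut from where it was at the start of the episode above 0.03 m or angle between any of vase, cone, glue, offcut's own z axis and vertical above 0.5 rad).
It also fails if it takes over 72 s, if anything falls off the work surface, if the arm or the gripper's body presses on something with over 40 N, if the wrist force passes 120 N, or if a joint passes its speed limit or range.

## Working session

There is one attempt and no reset: what is moved stays moved. The work goes in short steps, Python scripts to look and compute and a tool call to move; the robot and the scene stay as the last step left them, time stands still between calls to the robot, and variables do not carry over. Pictures are saved under pics/ and viewed, at most 10 in all, crops included, and the job is handed in when it is done.

Besides the shell and the picture viewer there is one more tool, called as a command line: name --pt "numbers of a row" for each row, then --argument value for the rest. step_arm: Moves the arm, as the interface text tells. Its arguments: {"type":"object","properties":{"series":{"type":"array"},"jaw":{"type":"number"}},"required":["series"]}

```bash
mkdir -p pics
cat > h.py <<'E'
import numpy as np, cv2
from bench import status, imaging, ctrl, models
def info(c):
    d=imaging.camera_info(c); return np.array(d["K"]),np.array(d["R"]),np.array(d["t"])
def px2w(c,u,v,z):
    K,R,t=info(c); d=R.T@np.linalg.inv(K)@np.array([u,v,1.]); o=-R.T@t
    return o+d*(z-o[2])/d[2]
def w2px(c,X):
    K,R,t=info(c); p=(K@(R@np.atleast_2d(X).T+t[:,None])).T; return p[:,:2]/p[:,2:]
E
python3 - <<'E'
from h import *
s=status.sense(); print(s)
for c in("top","side"):
    im=imaging.read_camera(c); cv2.imwrite(f"pics/{c}0.png",im[:,:,::-1])
    K,R,t=info(c); print(c,K[0,0],K[:2,2],-R.T@t,R.round(2).tolist())
    for q in("jig","long_blank","short_blank","rest","knob","stop","jaw"):
        print(q,[(round(d["conf"],2),np.round(d["box"]).tolist()) for d in models.look_for(c,q)][:4])
E
```

```text
{'time_s': 0.0, 'qpos': array([ 1.16959421e+00,  1.31185847e-01,  1.48927743e+00,  1.96602520e-05,
        1.52300885e+00, -8.53655405e-02]), 'qvel': array([-0.00040169,  0.00214528,  0.00112371,  0.00093466, -0.00038184,
       -0.00156722]), 'tau': array([-1.86152094e-03, -5.69387555e+01, -5.00555241e+01, -1.54666877e-04,
        1.44184215e-02,  3.43050226e-05]), 'tcp_pos': array([0.18611906, 0.56986448, 0.25223067]), 'ee_rot': array([-4.93982552e-01, -3.10203373e+00,  2.85748503e-03]), 'ft_force': array([ 0.39544998, -0.61508971,  0.73777302]), 'torque': array([-0.01264138,  0.00702443, -0.03271309]), 'gripper_force': 0.0, 'grip_width': 1.004169606201978}
top 418.19749566632646 [319.96205743 204.11658102] [ 0.31679916 -0.09980563  1.54983741] [[0.02, -1.0, -0.01], [-1.0, -0.02, -0.09], [0.09, 0.01, -1.0]]
jig [(0.9, [295.0, 164.0, 110.0, 32.0])]
long_blank [(0.82, [271.0, 160.0, 42.0, 16.0]), (0.76, [207.0, 230.0, 27.0, 37.0])]
short_blank [(0.64, [337.0, 215.0, 31.0, 12.0])]
rest [(0.75, [458.0, 186.0, 43.0, 25.0]), (0.69, [338.0, 213.0, 46.0, 20.0]), (0.59, [359.0, 258.0, 47.0, 20.0])]
knob [(0.23, [306.0, 162.0, 31.0, 22.0])]
stop [(0.71, [298.0, 163.0, 108.0, 35.0]), (0.36, [271.0, 160.0, 41.0, 16.0])]
jaw [(0.95, [306.0, 161.0, 32.0, 21.0])]
side 508.53779455766664 [318.06933334 201.00624484] [-0.535746    1.13756351  1.09392155] [[-0.77, -0.63, 0.01], [-0.34, 0.41, -0.85], [0.53, -0.66, -0.53]]
jig [(0.57, [283.0, 213.0, 74.0, 63.0])]
long_blank [(0.75, [257.0, 216.0, 29.0, 21.0]), (0.74, [268.0, 291.0, 24.0, 41.0]), (0.24, [206.0, 261.0, 14.0, 31.0])]
short_blank [(0.59, [337.0, 213.0, 23.0, 28.0])]
rest [(0.98, [380.0, 227.0, 42.0, 27.0]), (0.64, [382.0, 166.0, 20.0, 23.0]), (0.63, [337.0, 220.0, 39.0, 22.0])]
knob []
stop [(0.93, [281.0, 215.0, 72.0, 65.0])]
jaw [(0.97, [281.0, 204.0, 27.0, 20.0]), (0.31, [367.0, 172.0, 15.0, 36.0])]
```

Run:
```python
import cv2
a=cv2.imread("pics/top0.png")[120:290,180:500]
cv2.imwrite("pics/top0c.png",cv2.resize(a,None,fx=2.5,fy=2.5,interpolation=cv2.INTER_CUBIC))
```

```text
(no output)
```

View pics/top0c.png

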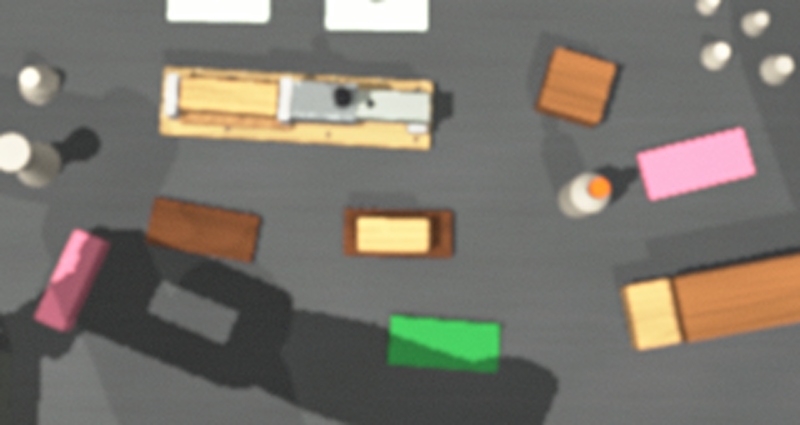

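View pics/side0.png

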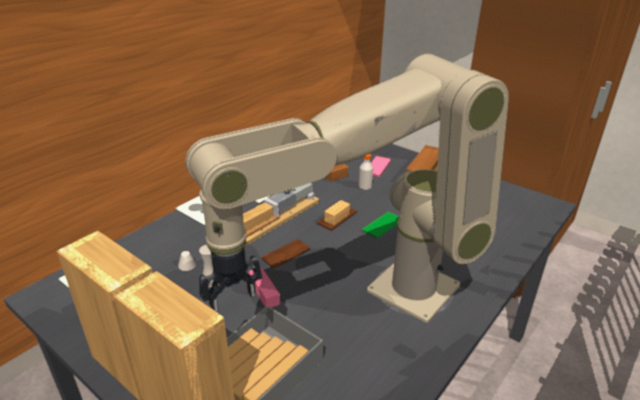

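The top crop (2.5x, offset 180,120) shows the jig with its stop at the left end (172,95), the long blank at (228,95), and the knob at (343,97). The short blank on the rest is at (395,235), and the empty spare board is at (204,230). The green and pink look-alikes are elsewhere. The side view shows the arm hanging to the left of the jig.

Run:
```python
from h import *
def rect(n,pts,z):
    P=np.array([px2w("top",180+u/2.5,120+v/2.5,z)[:2] for u,v in pts]); c=P.mean(0)
    d=(P[0]+P[3]-P[1]-P[2])/2  # left minus right
    w=np.linalg.norm((P[0]+P[1]-P[2]-P[3])/2)
    print(n,c.round(4),"len",np.linalg.norm(d).round(3),"w",w.round(3),"dir deg",np.degrees(np.arctan2(d[1],d[0])).round(1))
rect("jig",[(163,67),(433,80),(431,149),(160,135)],.018)
rect("long",[(180,76),(280,81),(278,116),(178,112)],.075)
rect("short",[(357,216),(430,218),(430,254),(356,252)],.057)
rect("rest",[(345,209),(453,209),(453,257),(345,257)],.012)
rect("spare",[(153,197),(260,213),(252,262),(147,244)],.012)
print("knob",px2w("top",180+343/2.5,120+97/2.5,.134))
# rect via colour for the boards and jig
s=status.sense()
from scipy.spatial.transform import Rotation as Ro
print(Ro.from_rotvec(s["ee_rot"]).as_matrix().round(3).tolist())
d=imaging.camera_info("wrist"); print(np.array(d["K"]).round(1).tolist(),np.array(d["T_tool_cam"]).round(3).tolist())
```

```text
jig [ 0.6089 -0.0033] len 0.403 w 0.103 dir deg 88.0
long [0.6131 0.0902] len 0.144 w 0.052 dir deg 88.2
short [ 0.419 -0.148] len 0.105 w 0.052 dir deg 89.3
rest [ 0.4252 -0.1579] len 0.159 w 0.071 dir deg 90.9
spare [0.4265 0.1315] len 0.159 w 0.072 dir deg 81.8
knob [ 0.60250167 -0.07415822  0.134     ]
[[-0.951, 0.311, 0.0], [0.311, 0.951, 0.0], [-0.0, 0.0, -1.0]]
[[309.7, 0.0, 318.0], [0.0, 309.7, 196.7], [0.0, 0.0, 1.0]] [[-0.0, -0.961, -0.275, 0.07], [1.0, -0.0, -0.001, 0.001], [0.001, -0.275, 0.961, -0.12], [0.0, 0.0, 0.0, 1.0]]
```

step_arm --pt "0 0 0 7.1" --pt "0 0 0 7.1" --pt "0 0 0 7.1" --pt "0 0 0 7.1" --pt "0 0 0 7.1" --pt "0 0 0 7.1" --pt "0 0 0 7.1" --pt "0 0 0 7.1" --pt "0 0 0 7.1" --pt "0 0 0 7.1" --jaw 0.0854

```text
time_s: 1.63
tcp_pos: [0.1863, 0.5703, 0.2533]
ee_rot: [-2.211, -2.232, 0.0]
ft_force: [-0.9, -1.1, 0.6]
grip_width: 0.999
gripper_force: 0.0
```

step_arm --pt "0 0 0 2.9" --pt "-0.028 0.027 0 0" --pt "-0.028 0.027 0 0" --pt "-0.028 0.027 0 0" --pt "-0.028 0.027 0 0" --pt "-0.028 0.027 0 0" --pt "-0.028 0.027 0 0" --pt "-0.028 0.027 0 0" --pt "-0.028 0.027 0 0" --pt "-0.028 0.027 0 0"

```text
time_s: 2.47
tcp_pos: [0.4214, 0.3085, 0.2536]
ee_rot: [2.26, 2.183, 0.001]
ft_force: [0.2, 0.5, -0.5]
grip_width: 1.0
gripper_force: 0.0
```

step_arm --pt "-0.028 0.025 0 0" --pt "-0.028 0.025 0 0" --pt "-0.028 0.025 0 0" --pt "-0.028 0.025 0 0" --pt "-0.028 0.025 0 0" --pt "-0.028 0.025 0 0" --pt "-0.028 0.02 0 0" --pt "-0.028 0.02 0 0" --pt "0 0 0 0" --pt "0 0 0 0"

```text
time_s: 3.3
tcp_pos: [0.6031, 0.0777, 0.2529]
ee_rot: [-2.263, -2.179, 0.001]
ft_force: [-0.5, 0.5, -0.1]
grip_width: 0.993
gripper_force: 0.0
```

```bash
cat >> h.py <<'E'
from scipy.spatial.transform import Rotation as Ro
def wcam():
    s=status.sense(); im=imaging.read_camera("wrist"); d=imaging.camera_info("wrist")
    T=np.eye(4);T[:3,:3]=Ro.from_rotvec(s["ee_rot"]).as_matrix();T[:3,3]=s["tcp_pos"]
    return s,im,np.array(d["K"]),T@np.array(d["T_tool_cam"])
def wp2w(K,T,u,v,z):
    x=np.array([(u-K[0,2])/K[0,0],(v-K[1,2])/K[1,1]]); r=np.linalg.norm(x)
    ray=np.r_[x/r*np.sin(r),np.cos(r)] if r>0 else np.array([0,0,1.])
    d=T[:3,:3]@ray; o=T[:3,3]; return o+d*(z-o[2])/d[2]
def w2wp(K,T,X):
    p=T[:3,:3].T@(np.asarray(X)-T[:3,3]); h=np.hypot(p[0],p[1]); a=np.arctan2(h,p[2])
    return K[:2,2]+K[0,0]*a*p[:2]/h
def yaw(s):
    R=Ro.from_rotvec(s["ee_rot"]).as_matrix(); return np.degrees(np.arctan2(R[1,0],R[0,0]))
def totool(s,dw):
    return Ro.from_rotvec(s["ee_rot"]).as_matrix().T@np.asarray(dw)
E
python3 - <<'E'
from h import *
s,im,K,T=wcam(); print(s["time_s"],s["tcp_pos"],yaw(s),s["qpos"].round(2))
np.savez("w1.npz",K=K,T=T)
cv2.imwrite("pics/w1.png",im[:,:,::-1])
E
```

```text
3.3 [0.60311445 0.07772638 0.25289389] 87.8226995453626 [ 0.04  0.15  1.46 -0.    1.52  0.08]
```

View pics/w1.png

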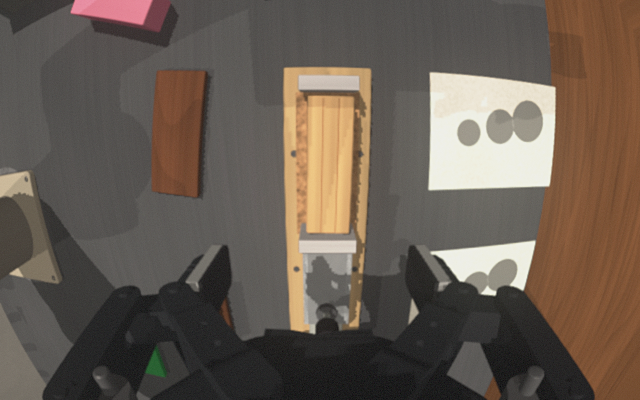

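The wrist view shows the jig upright in the picture: stop top at (299–359, 76–90), long blank at (308–354, 95–234), jaw top edge at about row 240, and the spare board at left (152–206, 70–197).

Run:
```python
from h import *
z=np.load("w1.npz");K,T=z["K"],z["T"]
f=lambda u,v,h:wp2w(K,T,u,v,h)[:2].round(4)
print("stop face",f(299,90,.068),f(359,90,.068))
print("jaw face top",f(299.5,240,.083),f(356,240,.083))
print("base TL,TR",f(284,68,.018),f(371.5,68,.018)," L250,R250",f(288,250,.018),f(367,250,.018))
print("blank top corners",f(306.5,95,.075),f(354,95,.075),f(351,234,.075),f(307.5,234,.075))
print("spare",[f(*p,.012) for p in[(156,70),(207,71),(199,197),(151,192)]])
print("knob",f(326,313,.134))
```

```text
stop face [0.5882 0.1696] [0.6465 0.1678]
jaw face top [0.582  0.0203] [0.6399 0.018 ]
base TL,TR [0.5693 0.1995] [0.6684 0.1966]  L250,R250 [ 0.561 -0.022] [ 0.6618 -0.0262]
blank top corners [0.5955 0.1639] [0.6406 0.1626] [0.6355 0.0215] [0.5901 0.0234]
spare [array([0.4047, 0.2186]), array([0.4754, 0.2063]), array([0.4499, 0.0507]), array([0.3783, 0.0604])]
knob [ 0.6065 -0.035 ]
```

step_arm --pt "0.016 0.012 0.02 0" --pt "0 0 0.035 0" --pt "0 0 0.035 0" --pt "0 0 0.035 0" --pt "0 0 0.03 0" --pt "0 0 0.02 0" --pt "0 0 0.018 0" --pt "0 0 0 0" --pt "0 0 0 0"

```text
time_s: 4.1
tcp_pos: [0.6136, 0.0963, 0.0595]
ee_rot: [-2.257, -2.183, 0.003]
ft_force: [-0.0, 0.3, 1.4]
grip_width: 0.997
gripper_force: 0.0
```

step_arm --pt "0 0 0 0" --pt "0 0 0 0" --pt "0 0 0 0" --pt "0 0 0 0" --pt "0 0 0 0" --pt "0 0 0 0" --pt "0 0 0 0" --jaw 0.03

```text
time_s: 4.68
tcp_pos: [0.6165, 0.0953, 0.0624]
ee_rot: [2.259, 2.181, 0.004]
ft_force: [-0.2, 0.8, 7.3]
grip_width: 0.519
gripper_force: 63.0
```

step_arm --pt "0 0 -0.02 0" --pt "0 0 -0.04 0" --pt "0 0 -0.04 0" --pt "0.004 -0.02 0 0" --pt "0.007 -0.04 0 0" --pt "0.007 -0.04 0 0" --pt "0.007 -0.04 0 0" --pt "0.006 -0.033 0 0" --pt "0.002 -0.016 0 0" --pt "0 0 0 7.1"

```text
time_s: 5.52
tcp_pos: [0.424, 0.1353, 0.16]
ee_rot: [-2.386, -2.042, 0.001]
ft_force: [-0.5, 1.0, -1.5]
grip_width: 0.517
gripper_force: 62.1
```

step_arm --pt "0 0 0.03 0" --pt "0 0 0.035 0" --pt "0 0 0.025 0" --pt "0 0 0.015 0" --pt "0 0 0.005 0" --pt "0 0 0.004 0" --pt "0 0 0 0" --pt "0 0 0 0"

```text
time_s: 6.18
tcp_pos: [0.4284, 0.1349, 0.0476]
ee_rot: [2.39, 2.038, 0.003]
ft_force: [0.5, 0.5, -1.6]
grip_width: 0.517
gripper_force: 62.3
```

step_arm --pt "0 0 0.003 0" --pt "0 0 0 0" --pt "0 0 0 0"

```text
time_s: 6.43
tcp_pos: [0.4285, 0.1349, 0.0444]
ee_rot: [2.39, 2.037, 0.004]
ft_force: [1.8, -0.3, 0.6]
grip_width: 0.52
gripper_force: 62.5
```

step_arm --pt "0 0 0 0" --pt "0 0 0 0" --pt "0 0 0 0" --pt "0 0 0 0" --pt "0 0 0 0" --pt "0 0 -0.02 0" --pt "0 0 -0.04 0" --pt "0 0 -0.04 0" --pt "0 0 -0.04 0" --pt "0 0 -0.01 0" --jaw 0.0854

```text
time_s: 7.27
tcp_pos: [0.4304, 0.1353, 0.2005]
ee_rot: [2.387, 2.035, 0.013]
ft_force: [0.6, 1.4, 1.2]
grip_width: 1.001
gripper_force: 0.0
```

step_arm --pt "0 0 0 -7.1" --pt "0 0 0 -2.0" --pt "-0.03 -0.001 0 0" --pt "-0.04 -0.001 0 0" --pt "-0.04 -0.001 0 0" --pt "-0.04 -0.001 0 0" --pt "-0.04 -0.001 0 0" --pt "-0.04 -0.001 0 0" --pt "-0.04 -0.001 0 0" --pt "-0.04 -0.001 0 0"

```text
time_s: 8.1
tcp_pos: [0.4188, -0.1773, 0.1933]
ee_rot: [2.221, 2.221, 0.0]
ft_force: [0.5, -0.5, -0.4]
grip_width: 1.0
gripper_force: 0.0
```

step_arm --pt "-0.03 0 0 0" --pt "-0.015 0 0 0" --pt "0 0 0 0" --pt "0 0 0 0"

```text
time_s: 8.43
tcp_pos: [0.419, -0.2208, 0.1929]
ee_rot: [-2.223, -2.219, -0.0]
ft_force: [-0.8, 0.2, 0.3]
grip_width: 0.999
gripper_force: 0.0
```

Run:
```python
from h import *
s,im,K,T=wcam(); print(s["time_s"],s["tcp_pos"],yaw(s),s["qpos"].round(2))
np.savez("w2.npz",K=K,T=T)
cv2.imwrite("pics/w2.png",im[:,:,::-1])
```

```text
8.4333 [ 0.4190134  -0.22076878  0.19290413] 89.88490453940027 [-0.59 -0.18  1.9   0.    1.42 -0.59]
```

View pics/w2.png

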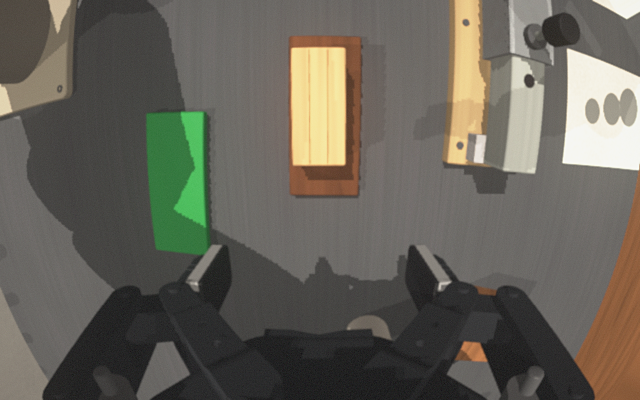

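The wrist view shows the rest board at (290–361, 37–196) with the short blank's top at (292–346, 46–165). The jig's tube end and knob are at right.

Run:
```python
from h import *
z=np.load("w2.npz");K,T=z["K"],z["T"]
def rect(n,p,h):
    P=np.array([wp2w(K,T,u,v,h)[:2] for u,v in p]); d=(P[0]+P[1]-P[2]-P[3])/2; w=(P[1]+P[2]-P[0]-P[3])/2
    print(n,P.mean(0).round(4),np.linalg.norm(d).round(3),np.linalg.norm(w).round(3),np.degrees(np.arctan2(d[1],d[0])).round(1),np.degrees(np.arctan2(w[1],w[0])).round(1))
rect("rest",[(290,36.5),(361,37.5),(358.5,196),(290,195.5)],.012)
rect("short",[(292,46),(346,46.5),(346,165.5),(292,165.5)],.057)
for a in((561,29),(558,27)): print(wp2w(K,T,*a,.134))
```

```text
rest [ 0.426  -0.1555] 0.159 0.069 89.6 -0.5
short [ 0.4201 -0.1456] 0.1 0.045 89.9 -0.4
[ 0.59507441 -0.07524406  0.134     ]
[ 0.59189701 -0.07448042  0.134     ]
```

step_arm --pt "0.035 0.001 0.01 0" --pt "0.04 0 0.03 0" --pt "0 0 0.035 0" --pt "0 0 0.03 0" --pt "0 0 0.025 0" --pt "0 0 0.017 0" --pt "0 0 0 0" --pt "0 0 0 0"

```text
time_s: 9.15
tcp_pos: [0.4196, -0.1504, 0.0507]
ee_rot: [-2.218, -2.222, 0.001]
ft_force: [0.5, 0.5, -0.0]
grip_width: 1.001
gripper_force: 0.0
```

step_arm --pt "0 0 0 0" --pt "0 0 0 0" --pt "0 0 0 0" --pt "0 0 0 0" --pt "0 0 0 0" --pt "0 0 0 0" --pt "0 0 0 0" --jaw 0.03

```text
time_s: 9.73
tcp_pos: [0.4216, -0.1526, 0.053]
ee_rot: [2.22, 2.22, 0.002]
ft_force: [-0.1, 0.3, 5.9]
grip_width: 0.512
gripper_force: 62.5
```

step_arm --pt "0 0 -0.02 0" --pt "0 0 -0.04 0" --pt "0 0 -0.04 0" --pt "0.03 0 0 0" --pt "0.04 0 0 0" --pt "0.04 0 0 0" --pt "0.04 0.01 0 0" --pt "0.04 0.01 0 0" --pt "0.025 0.03 0 0" --pt "0.015 0.035 0 0"

```text
time_s: 10.57
tcp_pos: [0.5052, 0.0815, 0.1518]
ee_rot: [-2.218, -2.224, -0.002]
ft_force: [0.5, -0.2, 0.4]
grip_width: 0.518
gripper_force: 61.8
```

step_arm --pt "0.01 0.04 0 0" --pt "0.01 0.03 0 0" --pt "0 0.025 0 2.2" --pt "0 0 0 0" --pt "0 0 0 0" --pt "0 0 0 0"

```text
time_s: 11.07
tcp_pos: [0.5998, 0.0979, 0.151]
ee_rot: [-2.263, -2.178, 0.001]
ft_force: [0.6, -0.8, -1.2]
grip_width: 0.515
gripper_force: 62.1
```

step_arm --pt "0.009 0.015 0 0" --pt "0 0 0.02 0" --pt "0 0 0.02 0" --pt "0 0 0 0" --pt "0 0 0 0" --pt "0 0 0 0"

```text
time_s: 11.57
tcp_pos: [0.6155, 0.1063, 0.1126]
ee_rot: [2.263, 2.178, 0.001]
ft_force: [0.6, 0.6, -0.7]
grip_width: 0.513
gripper_force: 62.1
```

Run:
```python
from h import *
s,im,K,T=wcam(); print(s["time_s"],s["tcp_pos"],yaw(s),s["qpos"].round(2))
np.savez("w3.npz",K=K,T=T)
cv2.imwrite("pics/w3.png",im[:,:,::-1])
# expected jig features in this picture
o=np.array([.611,-.001,0]);a=np.radians(87.8);ey=np.array([np.cos(a),np.sin(a),0]);ex=np.array([ey[1],-ey[0],0])
P=lambda x,y,z:w2wp(K,T,o+ex*x+ey*y+[0,0,z]).round(0)
print("stop L,R",P(-.03,.17,.068),P(.03,.17,.068),"jaw",P(-.03,.02,.083),P(.03,.02,.083),"base",P(-.05,.2,.018),P(.05,.2,.018))
```

```text
11.5667 [0.61554003 0.10630637 0.11260538] 87.79843290772922 [0.09 0.3  1.56 0.   1.28 0.13]
stop L,R [261. 127.] [373. 127.] jaw [273. 361.] [361. 361.] base [245.  82.] [389.  81.]
```

View pics/w3.png

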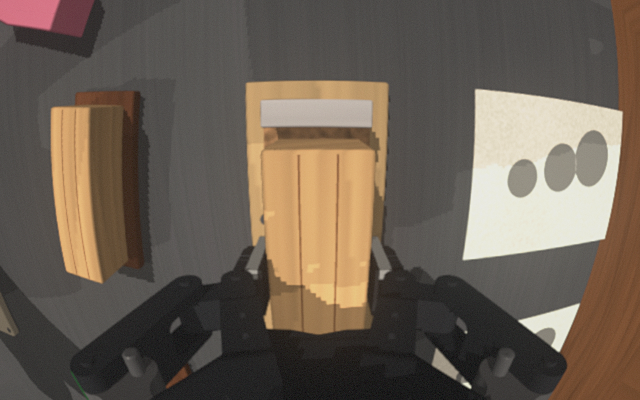

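The stop and base edges match the predicted pixels. The held short blank's front top edge is at row 151, columns 263–375, and the long blank lies on the spare at left.

Run:
```python
from h import *
z=np.load("w3.npz");K,T=z["K"],z["T"]
o=np.array([.611,-.001]);a=np.radians(87.8);ey=np.array([np.cos(a),np.sin(a)]);ex=np.array([ey[1],-ey[0]])
for u,v,h in[(263,151,.1166),(375,150,.1166),(266,140,.0716),(368,140,.0716)]:
    p=wp2w(K,T,u,v,h)[:2]-o; print((p@ex).round(4),(p@ey).round(4))
# long blank on the spare: top corners, z .057
P=np.array([wp2w(K,T,u,v,.057)[:2] for u,v in[(52,108),(123,108),(103,282),(66,271)]]);print(P.round(4),P.mean(0))
```

```text
-0.0203 0.1634
0.0224 0.1638
-0.0266 0.1634
0.0269 0.1633
[[0.4213 0.2035]
 [0.4935 0.1913]
 [0.4395 0.0619]
 [0.395  0.0684]] [0.43728831 0.13126599]
```

step_arm --pt "0 0 0.015 0" --pt "0 0 0.014 0" --pt "0 0 0.008 0" --pt "0 0 0.004 0" --pt "0 0 0 0" --pt "0 0 0 0"

```text
time_s: 12.12
tcp_pos: [0.6151, 0.1065, 0.0709]
ee_rot: [-2.263, -2.178, 0.002]
ft_force: [-5.3, -0.4, 6.8]
grip_width: 0.514
gripper_force: 63.7
```

step_arm --pt "0 0 0 0" --pt "0 0 0 0" --pt "0 0 0 0" --pt "0 0 0 0" --pt "0 0 0 0" --pt "0 0 -0.01 0" --pt "0 0 -0.03 0" --pt "0 0 -0.04 0" --pt "0 0 -0.03 0" --pt "0 0 0 0" --jaw 0.0854

```text
time_s: 12.95
tcp_pos: [0.62, 0.1069, 0.1902]
ee_rot: [2.258, 2.173, 0.016]
ft_force: [1.5, 0.1, 1.3]
grip_width: 1.001
gripper_force: 0.0
```

step_arm --pt "0.002 -0.02 0 0" --pt "0.004 -0.035 0 0" --pt "0.004 -0.035 0 0" --pt "0.004 -0.035 0 0" --pt "0.004 -0.035 0 0" --pt "0.003 -0.0275 0 0" --pt "0 0 0 7.1" --pt "0 0 0 0" --pt "0 0 0 0"

```text
time_s: 13.7
tcp_pos: [0.4296, 0.1348, 0.1812]
ee_rot: [2.39, 2.037, 0.003]
ft_force: [-0.5, 0.3, 0.6]
grip_width: 1.001
gripper_force: 0.0
```

Run:
```python
from h import *
s,im,K,T=wcam(); print(s["time_s"],s["tcp_pos"],yaw(s))
np.savez("w4.npz",K=K,T=T)
cv2.imwrite("pics/w4.png",im[:,:,::-1])
```

```text
13.7 [0.42962498 0.13475525 0.1812393 ] 80.89663094311771
```

View pics/w4.png

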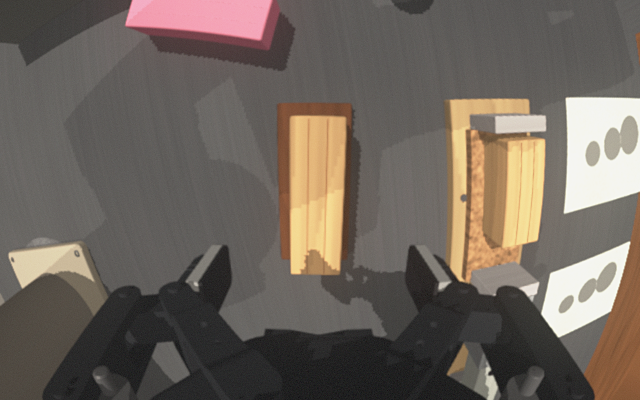

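The long blank's top is at (290–347, 115–275) on the spare. The short blank sits in the jig bed near the stop, with its top at about (487–546, 138–245).

Run:
```python
from h import *
z=np.load("w4.npz");K,T=z["K"],z["T"]
def rect(n,p,h):
    P=np.array([wp2w(K,T,u,v,h)[:2] for u,v in p]); d=(P[0]+P[1]-P[2]-P[3])/2; w=(P[1]+P[2]-P[0]-P[3])/2
    print(n,P.mean(0).round(4),np.linalg.norm(d).round(3),np.linalg.norm(w).round(3),np.degrees(np.arctan2(d[1],d[0])).round(1)); return P.mean(0)
rect("long",[(290,115),(347,116),(341,275),(291,274)],.057)
c=rect("short",[(498,137),(546,139),(537,237),(494,247)],.075)
o=np.array([.611,-.001]);a=np.radians(87.8);ey=np.array([np.cos(a),np.sin(a)]);ex=np.array([ey[1],-ey[0]])
print((c-o)@ex,(c-o)@ey)
```

```text
long [0.4288 0.1324] 0.14 0.045 80.0
short [0.6104 0.1162] 0.097 0.054 87.4
-0.005114452263910263 0.117050145456424
```

step_arm --pt "-0.002 -0.001 0.03 0" --pt "0 0 0.035 0" --pt "0 0 0.03 0" --pt "0 0 0.025 0" --pt "0 0 0.012 0" --pt "0 0 0 0" --pt "0 0 0 0"

```text
time_s: 14.33
tcp_pos: [0.4279, 0.1325, 0.0479]
ee_rot: [-2.392, -2.035, 0.003]
ft_force: [0.1, 0.5, 0.6]
grip_width: 1.001
gripper_force: 0.0
```

step_arm --pt "0 0 0 0" --pt "0 0 0 0" --pt "0 0 0 0" --pt "0 0 0 0" --pt "0 0 0 0" --pt "0 0 0 0" --pt "0 0 0 0" --jaw 0.03

```text
time_s: 14.92
tcp_pos: [0.4292, 0.1331, 0.0499]
ee_rot: [2.393, 2.034, 0.004]
ft_force: [-0.2, 0.6, 6.7]
grip_width: 0.52
gripper_force: 62.1
```

step_arm --pt "0 0 -0.02 0" --pt "0 0 -0.04 0" --pt "0 0 -0.03 -7.1" --pt "0 0 0 -1.8" --pt "-0.03 0 0 0" --pt "-0.04 0 0 0" --pt "-0.04 0 0 0" --pt "-0.04 -0.001 0 0" --pt "-0.04 -0.001 0 0" --pt "-0.04 -0.001 0 0"

```text
time_s: 15.75
tcp_pos: [0.4228, -0.0989, 0.1387]
ee_rot: [2.228, 2.214, 0.001]
ft_force: [0.9, -0.2, -1.5]
grip_width: 0.514
gripper_force: 61.9
```

step_arm --pt "-0.035 0 0 0" --pt "-0.02 0 0 0" --pt "0 0 0 0" --pt "0 0 0 0" --pt "0 0 0 0"

```text
time_s: 16.17
tcp_pos: [0.4227, -0.1516, 0.1382]
ee_rot: [-2.229, -2.213, -0.0]
ft_force: [0.3, -0.3, -2.4]
grip_width: 0.519
gripper_force: 61.9
```

step_arm --pt "-0.004 0.003 0.02 0" --pt "0 0 0.03 0" --pt "0 0 0.02 0" --pt "0 0 0.012 0" --pt "0 0 0.005 0" --pt "0 0 0 0" --pt "0 0 0 0"

```text
time_s: 16.75
tcp_pos: [0.4261, -0.1551, 0.0516]
ee_rot: [-2.227, -2.216, -0.0]
ft_force: [0.6, -1.0, -1.4]
grip_width: 0.521
gripper_force: 61.8
```

step_arm --pt "0 0 0.002 0" --pt "0 0 0 0" --pt "0 0 0 0"

```text
time_s: 17.0
tcp_pos: [0.4265, -0.1559, 0.0499]
ee_rot: [2.228, 2.213, 0.001]
ft_force: [1.0, 1.6, 1.3]
grip_width: 0.517
gripper_force: 62.1
```

step_arm --pt "0 0 0 0" --pt "0 0 0 0" --pt "0 0 0 0" --pt "0 0 0 0" --pt "0 0 0 0" --pt "0 0 -0.02 0" --pt "0 0 -0.04 0" --pt "0 0 -0.04 0" --pt "0 0 -0.04 0" --pt "0 0 -0.03 0" --jaw 0.0854

```text
time_s: 17.83
tcp_pos: [0.4263, -0.1565, 0.2229]
ee_rot: [2.227, 2.212, 0.001]
ft_force: [0.6, -0.9, 0.4]
grip_width: 0.999
gripper_force: 0.0
```

step_arm --pt "0 0.02 -0.01 2.0" --pt "0 0.035 0 0" --pt "0 0.035 0 0" --pt "0 0.035 0 0" --pt "0 0.03 0 0" --pt "0 0.02 0 0" --pt "0 0 0 0" --pt "0 0 0 0" --pt "0 0 0 0"

```text
time_s: 18.58
tcp_pos: [0.6, -0.1628, 0.2288]
ee_rot: [-2.267, -2.174, 0.001]
ft_force: [-0.4, 0.6, -0.2]
grip_width: 0.997
gripper_force: 0.0
```

Run:
```python
from h import *
s,im,K,T=wcam(); print(s["time_s"],s["tcp_pos"],yaw(s),s["grip_width"])
np.savez("w5.npz",K=K,T=T)
cv2.imwrite("pics/w5.png",im[:,:,::-1])
```

```text
18.5833 [ 0.60002254 -0.16276286  0.22877539] 87.60723314096201 0.9974409187671944
```

View pics/w5.png

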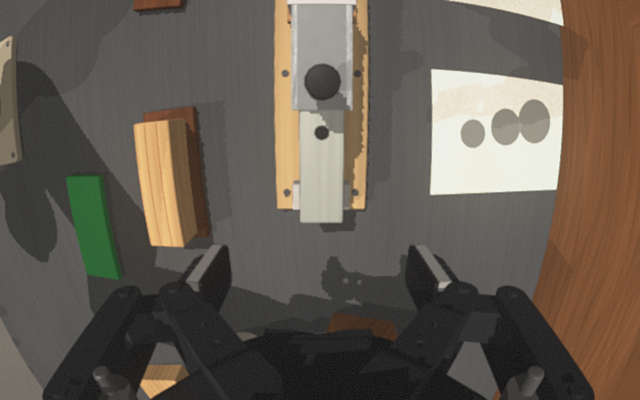

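The knob's top is centred at (323, 82) with a diameter of about 35 px. The hole at y = -110 is visible at (321, 132). The long blank is on the rest at left.

Run:
```python
from h import *
z=np.load("w5.npz");K,T=z["K"],z["T"]
o=np.array([.611,-.001]);a=np.radians(87.8);ey=np.array([np.cos(a),np.sin(a)]);ex=np.array([ey[1],-ey[0]])
for n,u,v,h in[("knob",323,82,.13),("hole-110",321,132.5,.078),("tubeendL",300,222,.078),("R",343,222,.078)]:
    p=wp2w(K,T,u,v,h)[:2];q=p-o; print(n,p.round(4),(q@ex).round(4),(q@ey).round(4))
P=np.array([wp2w(K,T,u,v,.057)[:2] for u,v in[(134,124),(183,120),(184,247),(151,245)]]);print(P.mean(0),P.round(3).tolist())
```

```text
knob [ 0.6074 -0.0718] -0.0009 -0.0708
hole-110 [ 0.6048 -0.1112] -0.002 -0.1104
tubeendL [ 0.5818 -0.1931] -0.0218 -0.1931
R [ 0.622  -0.1948] 0.0185 -0.1933
[ 0.43197506 -0.15753922] [[0.408, -0.087], [0.468, -0.09], [0.448, -0.227], [0.404, -0.225]]
```

step_arm --pt "0.03 0.004 0 0" --pt "0.035 0 0 0" --pt "0.027 0 0 0" --pt "0 0 0.02 0" --pt "0 0 0.03 0" --pt "0 0 0.02 0" --pt "0 0 0 0" --pt "0 0 0 0"

```text
time_s: 19.3
tcp_pos: [0.6069, -0.071, 0.1586]
ee_rot: [-2.266, -2.173, 0.002]
ft_force: [0.4, -0.3, -0.7]
grip_width: 1.0
gripper_force: 0.0
```

step_arm --pt "0 0.001 0.02 0" --pt "0 0 0.012 0" --pt "0 0 0.005 0" --pt "0 0 0 0" --pt "0 0 0 0"

```text
time_s: 19.72
tcp_pos: [0.6096, -0.0712, 0.1229]
ee_rot: [2.267, 2.174, 0.0]
ft_force: [-0.2, 0.4, -0.8]
grip_width: 1.002
gripper_force: 0.0
```

step_arm --pt "0 0 0 0" --pt "0 0 0 0" --pt "0 0 0 0" --pt "0 0 0 0" --pt "0 0 0 0" --pt "0 0 0 0" --pt "0 0 0 0" --pt "0 0 0 0" --pt "0 0 0 0" --jaw 0.01

```text
time_s: 20.47
tcp_pos: [0.6068, -0.071, 0.123]
ee_rot: [-2.264, -2.172, 0.007]
ft_force: [-18.5, 1.1, 16.3]
grip_width: 0.284
gripper_force: 59.1
```

step_arm --pt "0 -0.002 -0.003 0" --pt "0 0 -0.005 0" --pt "0 0 -0.005 0" --pt "0 0 0 0" --pt "0 0 0 0" --pt "0 0 0 0"

```text
time_s: 20.97
tcp_pos: [0.6066, -0.0709, 0.1341]
ee_rot: [-2.266, -2.173, 0.002]
ft_force: [-2.9, -1.9, -7.6]
grip_width: 0.282
gripper_force: 59.4
```

step_arm --pt "0 0 -0.002 0" --pt "0 0 0 0" --pt "0.005 0 0 0" --pt "0.01 0 0 0" --pt "0.01 0 0 0" --pt "0.01 0 0 0" --pt "0.005 0 0 0" --pt "0 0 0 0" --pt "0 0 0 0" --pt "0 0 0 0"

```text
time_s: 21.8
tcp_pos: [0.6083, -0.03, 0.1366]
ee_rot: [-2.265, -2.174, 0.001]
ft_force: [-5.6, 2.9, -8.6]
grip_width: 0.282
gripper_force: 59.5
```

step_arm --pt "0 0 0.003 0" --pt "0 0 0.003 0" --pt "0 0 0.003 0" --pt "0 0 0.003 0" --pt "0 0 0 0" --pt "0 0 0 0" --pt "0 0 0 0"

```text
time_s: 22.38
tcp_pos: [0.6084, -0.0304, 0.1249]
ee_rot: [-2.265, -2.173, 0.001]
ft_force: [-6.7, 2.3, -5.7]
grip_width: 0.285
gripper_force: 59.8
```

step_arm --pt "0 0 0.0015 0" --pt "0 0 0.0015 0" --pt "0 0 0 0" --pt "0 0 0 0" --pt "0 0 0 0" --pt "0 0 0 0"

```text
time_s: 22.88
tcp_pos: [0.6084, -0.0305, 0.1232]
ee_rot: [-2.266, -2.174, 0.001]
ft_force: [-12.3, 2.0, 1.5]
grip_width: 0.285
gripper_force: 60.6
```

Run:
```python
from h import *
s,im,K,T=wcam(); print(s["time_s"],s["tcp_pos"],yaw(s),s["ft_force"],s["gripper_force"])
o=np.array([.611,-.001,0]);a=np.radians(87.8);ey=np.array([np.cos(a),np.sin(a),0]);ex=np.array([ey[1],-ey[0],0])
P=lambda x,y,z:w2wp(K,T,o+ex*x+ey*y+[0,0,z]).round(0)
print("stop",P(-.03,.17,.068),P(.03,.17,.068),"jaw@.06",P(-.03,.06,.083),P(.03,.06,.083),"short ends",P(0,.063,.075),P(0,.163,.075))
cv2.imwrite("pics/w6.png",im[:,:,::-1])
t=imaging.read_camera("top")[120:290,180:500]
cv2.imwrite("pics/top6.png",cv2.resize(t[:,:,::-1],None,fx=2.5,fy=2.5,interpolation=cv2.INTER_CUBIC))
```

```text
22.8833 [ 0.60840336 -0.03045944  0.12316372] 87.62543817854217 [-12.31534875   1.97925262   1.48922622] 60.6225075898692
stop [270. -83.] [368. -83.] jaw@.06 [262.  77.] [378.  76.] short ends [320.  71.] [319. -83.]
```

View pics/w6.png

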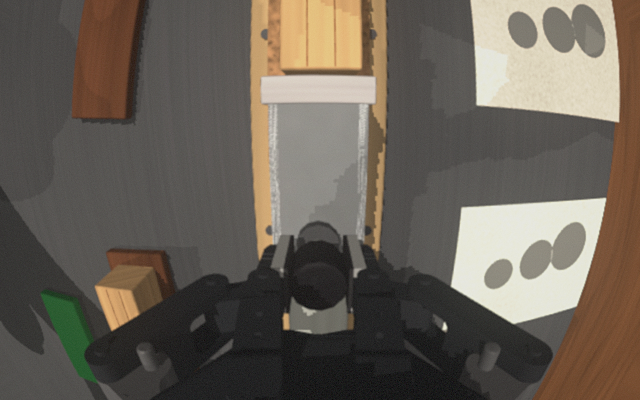

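View pics/top6.png

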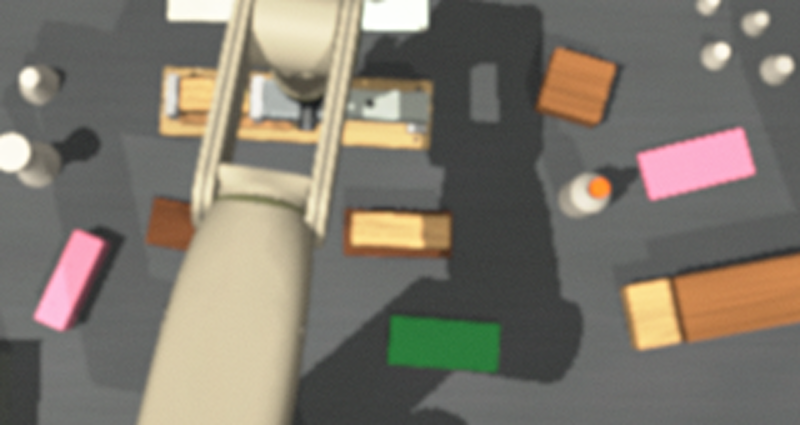

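The wrist view has the jaw edge at row 76, as predicted for section = 0.040, and the short blank's near end at row 70, clear of the jaw. The top view shows the long blank centred on the rest. I'll press down a little more and hand in.

step_arm --pt "0 -0.001 0.001 0" --pt "0 0 0.0005 0" --pt "0 0 0 0" --pt "0 0 0 0" --pt "0 0 0 0" --pt "0 0 0 0"

```text
time_s: 23.48
tcp_pos: [0.6084, -0.0305, 0.1231]
ee_rot: [2.267, 2.175, 0.001]
ft_force: [-11.3, 2.9, 8.2]
grip_width: 0.281
gripper_force: 61.2
```

The height didn't change while the force rose to 8 N upward, so the pin is fully home.

```bash
python3 -c "
from h import *
print(ctrl.hand_in())"
```

```text
the job is handed in; nothing more can be done
None
```

I swapped the blanks, moved the section to the next hole with the pin home, and handed the job in at about 23.5 s with the gripper still pressing down on the knob; the hand-in returned no verdict.

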